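# Open the ratchet shelf stop

### The job

Open the ratchet stop on the folding shelf to its full width: with a fingertip press down the sprung release tab on top of the sliding jaw and, keeping it down, push the jaw along its bar, away from the tin, until it is fully home against the end block. Then let the tab spring back up and draw clear. Only press and push, without forcing anything; lift nothing, and leave the tin and the other things on the shelf where they stand.

Things in the scene. Friction and masses are not known exactly. Their poses are not given: they have to be found in the camera images.
- stop_rig: Ratchet stop fixed to the shelf: oak board 340 x 110 x 10 mm, upright fence 90 mm high at its -x end, end block 55 mm high at its +x end, toothed steel bar (24 mm wide, top 40 mm above the shelf) from the middle to the end block; the tin stands between fence and jaw. Origin: centre of the board's underside. Its +x runs along the bar in the opening direction, from tin to end block.
- jaw (a joint): Position (m) of the sliding jaw: grows in stop_rig's +x, 0.102 = fully home on the end block. 123 mm long: oak face plate (90 mm wide, top 56 mm above the shelf) on the tin's side, then the release tab, then a grey housing 44 mm wide, 65 mm long, top 92 mm above the shelf. Friction about 2 N when released; tab up, the ratchet blocks it within 12 mm of opening.
- release (a joint): Angle (rad) of the release tab: 0 to 0.1 up (pawl in a gap or on a tooth), 0.22 fully pressed. It hinges on a cross pin in the housing, 40 mm beyond release_pad, so its free end (tin side) dips most; release_pad itself goes down 9 mm. A spring returns it; it takes 3 to 5 N. The jaw runs free while the tab is held at least two thirds down.
- release_pad (a point): Centre of the top of the release tab, 60 to 64 mm above the shelf when up: a flat ribbed steel plate, 40 mm along the bar x 40 mm across, near level when up. It moves with the jaw; this point lies 38 mm behind the jaw's tin-side face.
- rest_face (a point): Point on the housing's upright face that borders the tab on the end-block side, on the bar's centre line, 78 mm above the shelf. The face stands 28 mm above the tab, is 44 mm wide and looks to stop_rig's -x; it lies 20 mm further in +x than release_pad. A finger on the tab can push the jaw home against this face.
- tin: Blue enamel tin with a shut flip-top lid, 69 mm across, 88 mm high, loose on the board between the fence and the jaw. Origin: centre of its underside. Leave it.
- pin_a: Orange clothespin 74 mm long lying on the shelf, 10 mm high. Bystander; origin under its centre.
- pin_b: Orange clothespin, like pin_a. Bystander.
- pin_c: Orange clothespin, like pin_a. Bystander.
- coaster: Round ceramic coaster, 94 mm across, 9 mm high. Bystander; origin under its centre.
- scoop: Stainless measuring scoop, cup 56 mm across and 34 mm high, handle reaching 110 mm from the cup's centre. Bystander; origin under the cup.
- stain_bottle: Small white bottle, 48 mm across, 110 mm high, standing on the shelf. Bystander; origin under its centre.
Mind the look-alikes: they are no part of the job. Of the things shaped like the tin, the blue one is meant.

How it is judged:
On the way, in this order (a step that is already met when the one before it is completed fails the run):
1. the release tab is pressed well down by the fingers, with the jaw still short of home (value of joint release above 0.14 rad and contact force between the fingers and jaw above 0.5 N and value of joint jaw below 0.085 m), for 0.05 s.
2. the jaw is pushed home (value of joint jaw above 0.098 m), for 0.1 s.
At the end, for the whole second after the job is handed in: The jaw is within 4 mm of fully home, the release tab is up again (below 0.12 rad), the tin stands upright within 15 mm of where it was and every other loose thing lies within 20 mm of where it was (value of joint jaw above 0.098 m and value of joint release below 0.12 rad and distance of tin from where it was at the start of the episode below 0.015 m and angle between tin's own z axis and vertical below 0.1 rad and distance of each of pin_a, pin_b, pin_c, coaster, scoop, stain_bottle from where it was at the start of the episode below 0.02 m); the robot touches nothing.
It fails at once if the tin is lifted, tipped or pushed more than 15 mm (distance of tin from where it was at the start of the episode above 0.015 m or angle between tin's own z axis and vertical above 0.2 rad or height (world z) of tin above 0.018 m).
It fails at once if another loose thing is moved more than 20 mm or lifted (distance of any of pin_a, pin_b, pin_c, coaster, scoop, stain_bottle from where it was at the start of the episode above 0.02 m or height (world z) of any of pin_a, pin_b, pin_c, coaster, scoop, stain_bottle above 0.012 m).
It fails at once if the jaw is forced or squeezed with more than 60 N (contact force between the fingers and jaw above 60 N).
It also fails if it takes over 35 s, if anything falls off the work surface, if the arm or the gripper's body presses on something with over 40 N, if the wrist force passes 120 N, or if a joint passes its speed limit or range.

### The arm

A 6-joint arm with a two-finger parallel gripper is mounted at the origin on the work surface. World frame = base frame: x ahead of the robot, y to its left, z up, the work surface at z = 0. Lengths are in m, angles in rad, forces in N, time in s.
With the tool pointing down it reaches from about 0.3 to 0.875 m from the base axis. Payload 6.4 kg.
Tool frame: the origin (TCP) lies midway between the tips of the shut fingers; the grasp point (between the pads) lies 19 mm behind it (ctrl.pinch_z is the distance from the TCP to the grasp point, in m); z points along the fingers, y is the line along which they close (so a half turn about z gives the same grasp; the last joint's range is limited). The gripper opens to 85 mm and grips with 20 to 120 N. Pads are 22 mm wide; open, the fingers measure 114 mm over their backs; the gripper's body (76 mm by 85 mm) begins 54 mm behind the grasp point. The pads swing forward as they close: fully open they stand 13 mm farther back than shut.
Start: joints at [-1.401, 0.181, 1.607, -0, 1.354, -0.206], TCP at [0.211, -0.535, 0.195] pointing down, gripper open.
Joint ranges: [-2.99, 2.99], [-0.89, 2.07], [0.3, 2.58], [-1.14, 4.28], [0, 2.63], [-3.12, 3.12]. Speed limits (rad/s): [2.57, 2.57, 3.01, 3.14, 3.14, 3.14].

### API

Orientations are given as a unit quaternion [w, x, y, z].
In Python, from bench import ctrl gives the robot as it stands.
- The arm moves only by the tool apply_moves, never from a script. Its argument "moves" is a list of rows, each an object with "jaw": the opening, from 0 (shut) to 1 (fully open); "offset": the shift along the tool's x, y, z in mm, a list of three; "rot": the turn, a rotation vector about the tool's x, y, z in degrees, a list of three. In form: [{"jaw": jaw, "offset": [dx, dy, dz], "rot": [ax, ay, az]}, ...]. A call has exactly 5 rows; each row shifts and turns the commanded pose from where the row before left it, along the tool's axes as they then stand; what a row does not reach is not made up. A row lasts 1/8 s, in which the tool goes at most 62.5 mm and 10.7 degrees, less where a joint would pass 70% of its speed; a pose out of reach is approached as far as the arm can. A call is refused whole if a number of a shift passes 62.5 or a number of a turn 10.7, either way. A call with a gripper value outside its range is refused whole. The fingers move at their own pace and stop on an object; the grip force is fixed at half the most. Time passes only in rows, so rows that do not move let the fingers close, or fill a call up. It gives the time, the measured TCP pose, the force, the opening and the grip force at its end, in the units of the state.
- ctrl.get_obs(): the state, without advancing time (a new reading comes with each control period).
- ctrl.camera(name): name is "side" or "top" or "wrist"; returns (picture, depth): 480x640x3 uint8, red, green, blue; 480x640 float32, m along the optical axis (not along the pixel's ray), 0 where there is no reading.
- ctrl.camera_params(name): a dict with "K" (3x3 intrinsics, pixels), "cam_to_world" (4x4, takes a point from camera to world coordinates); the wrist camera has in their place "mount" (4x4, takes a point from camera to tool coordinates, whose origin is the TCP and whose axes are the flange's). Camera axes: x right, y down, z forward; pixel columns grow to the right and rows downward; lengths in m; the calibration is good to about 2 mm. A picture is of the moment at which its call begins: read the wrist's pose just before it. camera_params takes no time and is no camera call.
- ctrl.hand_in(): hands the job in; it is judged then, once.
Trained networks look in the newest picture that a camera, given by its name, has taken for a name from the list of things; names that differ only in an ending like _2 or _b are one class to them, and where a whole thing is asked for, a point or a joint stands for the part that bears it (a point fixed in the world has none). Each returns a list of dicts, best first, with "score" (0 to 1); they miss things now and then, are a little off and sometimes report something else, mostly with a low value. They report only what shows in the picture. A call takes as long as a camera call. They do not tell look-alikes from the thing itself.
- ctrl.outline_of(camera, target): "region" (480x640 bool, what is visible of it) and "position" ([column, row] in pixels, amid what is visible of it).
The state is a dict: "time_s": time; "q": joint angles; "dq": joint speeds; "joint_efforts": joint torques, N m; "eef_pos": TCP position; "eef_rot": TCP orientation; "wrist_force": force on the tool from outside, world axes, zero at the start; "torque": the same for the moment, N m; "opening": opening from 0.0 (shut) to 1.0 (fully open); "grasp_force": force on a finger pad.
Only numpy, scipy, OpenCV 4.12 (cv2) and the standard library are available. Lean on these libraries where they do the work, as an engineer would, in place of code of your own. Each camera call takes 0.05 s, during which the arm holds its last target. There are 200 camera calls.

## Working session

There is one attempt and no reset: what is moved stays moved. The work goes in short steps, Python scripts to look and compute and a tool call to move; the robot and the scene stay as the last step left them, time stands still between calls to the robot, and variables do not carry over. Pictures are saved under pics/ and viewed, at most 10 in all, crops included, and the job is handed in when it is done.

Besides the shell and the picture viewer there is one more tool, called after ">>>" by a JSON object that holds its "method" and its "body", one argument or row to a line. apply_moves: Moves the arm, as the interface text tells. Its arguments: {"type":"object","properties":{"moves":{"type":"array"}},"required":["moves"]}

```bash
mkdir -p pics; cat > h.py <<'E'
import numpy as np, cv2
from bench import ctrl
def world(cam, depth, region):
    P=ctrl.camera_params(cam); K=np.array(P["K"]); T=np.array(P["cam_to_world"])
    v,u=np.nonzero(region&(depth>0)); z=depth[v,u]
    p=np.stack([(u-K[0,2])/K[0,0]*z,(v-K[1,2])/K[1,1]*z,z],1)
    return p@T[:3,:3].T+T[:3,3],u,v
def save(name,img): cv2.imwrite('pics/'+name,cv2.cvtColor(img,cv2.COLOR_RGB2BGR))
E
python3 - <<'E'
from h import *
o=ctrl.get_obs(); print(o['eef_pos'],o['eef_rot'],o['time_s'])
for c in ['top','side']:
    im,d=ctrl.camera(c); save(c+'1.png',im); np.save(c+'_d.npy',d); np.save(c+'_i.npy',im)
    for t in ['release_pad','rest_face','jaw','tin','stop_rig']:
        for r in ctrl.outline_of(c,t)[:2]:
            p,u,v=world(c,d,r['region'])
            print(c,t,round(r['score'],2),np.round(r['position']),np.round(np.median(p,0),3),np.round(np.percentile(p,[2,98],axis=0),3).tolist())
E
```

```text
[ 0.21097042 -0.53424755  0.193983  ] [-8.71096355e-04  9.82398070e-01  1.86797408e-01  3.15053457e-05] 0.0
top release_pad 0.63 [323. 258.] [ 0.512 -0.062  0.065] [[0.49, -0.084, 0.06], [0.534, -0.04, 0.067]]
top rest_face 0.81 [314. 246.] [ 0.525 -0.046  0.089] [[0.467, -0.108, 0.041], [0.571, 0.006, 0.094]]
top jaw 0.82 [313. 245.] [ 0.524 -0.046  0.068] [[0.464, -0.108, 0.011], [0.573, 0.006, 0.094]]
top tin 0.96 [383. 308.] [ 0.434 -0.154  0.098] [[0.403, -0.187, 0.037], [0.464, -0.122, 0.101]]
top tin 0.69 [500. 243.] [ 0.533 -0.331  0.087] [[0.502, -0.368, 0.008], [0.566, -0.307, 0.091]]
top stop_rig 0.7 [323. 256.] [ 0.516 -0.057  0.011] [[0.375, -0.213, 0.007], [0.632, 0.072, 0.093]]
side release_pad 0.92 [298. 246.] [ 0.509 -0.064  0.063] [[0.487, -0.086, 0.059], [0.531, -0.04, 0.066]]
side rest_face 0.64 [308. 241.] [ 0.521 -0.057  0.061] [[0.457, -0.117, 0.01], [0.574, 0.003, 0.092]]
side jaw 0.56 [305. 240.] [ 0.522 -0.056  0.062] [[0.461, -0.116, 0.019], [0.574, 0.001, 0.092]]
side tin 0.88 [264. 288.] [ 0.434 -0.167  0.096] [[0.4, -0.188, 0.031], [0.461, -0.124, 0.099]]
side tin 0.85 [354. 386.] [ 0.527 -0.354  0.086] [[0.499, -0.372, 0.003], [0.563, -0.311, 0.089]]
side stop_rig 0.71 [302. 270.] [ 0.503 -0.092  0.039] [[0.363, -0.228, 0.006], [0.628, 0.054, 0.092]]
```

View pics/top1.png

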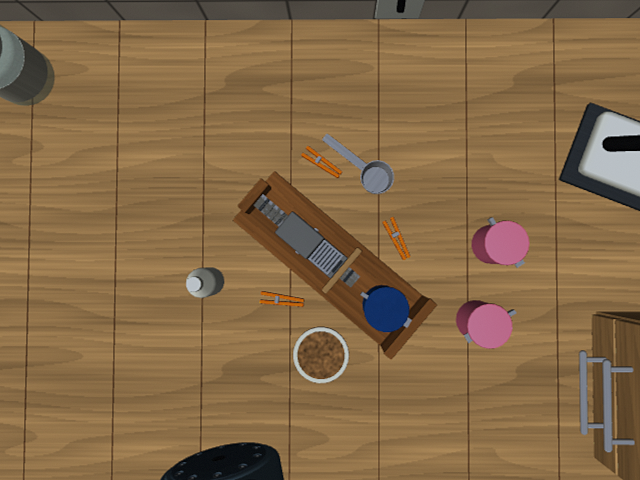

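```bash
python3 - <<'E'
from h import *
im=np.load('top_i.npy'); d=np.load('top_d.npy'); p,u,v=world('top',d,d>0)
# crop
save('crop.png',cv2.resize(im[170:350,220:460],(800,600)))
def cen(lo,hi,c,r):
    m=(p[:,2]>lo)&(p[:,2]<hi)&(np.hypot(p[:,0]-c[0],p[:,1]-c[1])<r); q=p[m][:,:2].astype(np.float32)
    print(len(q),p[m].mean(0).round(4),cv2.minAreaRect(q))
cen(.084,.1,(.54,-.025),.06)   # housing top
cen(.093,.105,(.434,-.154),.045) # tin
cen(.058,.069,(.512,-.062),.035) # tab
cen(.006,.014,(.51,-.06),.2) # board
cen(.048,.062,(.6,.04),.04) # end block
o,=[ctrl.get_obs()]; R=cv2.Rodrigues
from scipy.spatial.transform import Rotation as Ro
w=o['eef_rot']; print(Ro.from_quat([w[1],w[2],w[3],w[0]]).as_matrix().round(3))
E
```

```text
1204 [ 0.5444 -0.0223  0.0919] ((0.5446069240570068, -0.02206137403845787), (0.0648033618927002, 0.04400995373725891), 49.977352142333984)
1671 [ 0.4324 -0.1546  0.0979] ((0.43216758966445923, -0.15492986142635345), (0.06821401417255402, 0.0683031976222992), 10.707687377929688)
647 [ 0.5108 -0.0622  0.0645] ((0.5072345733642578, -0.0662631094455719), (0.052141256630420685, 0.04028497636318207), 49.92277908325195)
10647 [ 0.485  -0.0585  0.0098] ((0.5158010721206665, -0.05499809980392456), (0.3505895137786865, 0.3545401692390442), 44.38154602050781)
407 [0.6101 0.0553 0.0546] ((0.6101675033569336, 0.05570869520306587), (0.017925094813108444, 0.059679269790649414), 50.33257293701172)
[[ 0.93   0.367  0.   ]
 [ 0.367 -0.93  -0.   ]
 [ 0.     0.    -1.   ]]
```

View pics/crop.png

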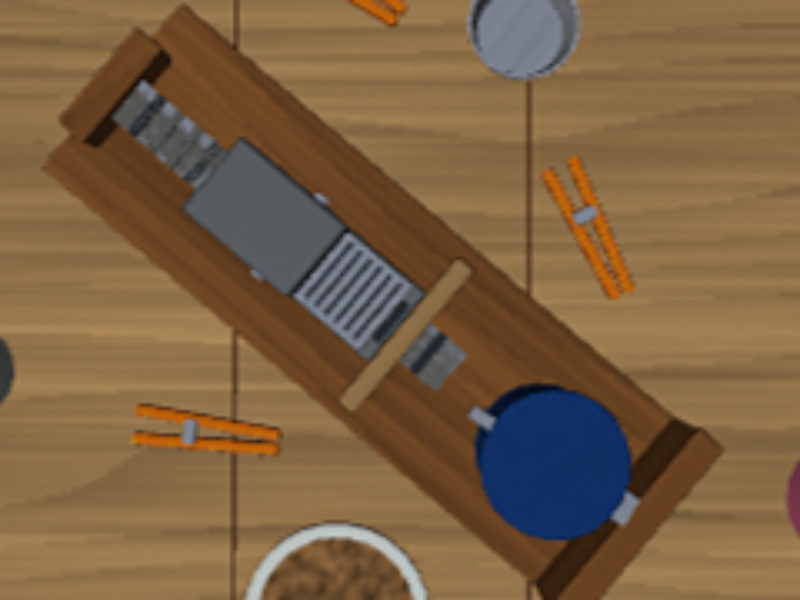

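The top view shows one rig. The blue tin is at (386,308), with its look-alikes the two pink tins at (500,243) and (487,325). The crop confirms, from the tin outwards, the face plate, the ribbed tab at about (327,258), the grey housing at (298,233) and the end block at (257,193). The bar runs along 50° in the world frame, the pad is at about (0.511,-0.062), and there is about 60 mm left to travel. I'll shut the fingers, align tool x with the bar and move above the tab.

>>> {"method": "apply_moves", "body": {
  "moves": [
    {"jaw":0,"offset":[0,0,0],"rot":[0,0,-9.5]},
    {"jaw":0,"offset":[0,0,0],"rot":[0,0,-9.5]},
    {"jaw":0,"offset":[0,0,0],"rot":[0,0,-9.4]},
    {"jaw":0,"offset":[56,-7,0],"rot":[0,0,0]},
    {"jaw":0,"offset":[56,-7,0],"rot":[0,0,0]}
  ]
}}

```text
time_s: 1.23
eef_pos: [0.2727, -0.4393, 0.1947]
eef_rot: [-0.0, 0.907, 0.421, 0.0]
wrist_force: [1.3, -0.9, 0.6]
opening: -0.001
grasp_force: 0.0
```

>>> {"method": "apply_moves", "body": {
  "moves": [
    {"jaw":0,"offset":[56,-7,0],"rot":[0,0,0]},
    {"jaw":0,"offset":[56,-7,0],"rot":[0,0,0]},
    {"jaw":0,"offset":[56,-7,0],"rot":[0,0,0]},
    {"jaw":0,"offset":[56,-7,0],"rot":[0,0,0]},
    {"jaw":0,"offset":[56,-7,0],"rot":[0,0,0]}
  ]
}}

```text
time_s: 1.85
eef_pos: [0.4268, -0.2018, 0.1953]
eef_rot: [0.0, 0.907, 0.422, 0.0]
wrist_force: [1.0, -0.7, 0.7]
opening: -0.001
grasp_force: 0.0
```

```bash
cat >> h.py <<'E'
from scipy.spatial.transform import Rotation as Ro
def state(tgt=None):
    o=ctrl.get_obs(); w=o['eef_rot']; R=Ro.from_quat([w[1],w[2],w[3],w[0]]).as_matrix(); p=np.array(o['eef_pos'])
    print('t',o['time_s'],'pos',p.round(4),'x',R[:,0].round(3),'z',R[:,2].round(3),'F',np.round(o['wrist_force'],2),'open',o['opening'])
    if tgt is not None: print('to go tool mm',(R.T@(np.array(tgt)-p)*1e3).round(1))
    return p,R
E
python3 - <<'E'
from h import *
p,R=state([.5149,-.0577,.194])
im,d=ctrl.camera('wrist'); save('w1.png',im)
P=ctrl.camera_params('wrist'); K=np.array(P['K']); M=np.array(P['mount'])
v,u=np.nonzero(d>0); z=d[v,u]
c=np.stack([(u-K[0,2])/K[0,0]*z,(v-K[1,2])/K[1,1]*z,z],1)
q=(c@M[:3,:3].T+M[:3,3])@R.T+p
for lo,hi,c0,r in [(.084,.1,(.5446,-.022),.06),(.058,.069,(.511,-.062),.035)]:
    m=(q[:,2]>lo)&(q[:,2]<hi)&(np.hypot(q[:,0]-c0[0],q[:,1]-c0[1])<r)
    if m.sum()>50: print(m.sum(),q[m].mean(0).round(4),cv2.minAreaRect(q[m][:,:2].astype(np.float32)))
E
```

```text
t 1.85 pos [ 0.4268 -0.2018  0.1953] x [0.644 0.765 0.   ] z [ 0.001 -0.001 -1.   ] F [ 1.01 -0.67  0.72] open -0.0010682637826967827
to go tool mm [167.  -25.4   1.3]
1713 [ 0.5053 -0.0698  0.0643] ((0.5015265941619873, -0.07368972897529602), (0.03156976401805878, 0.039955586194992065), 49.64558792114258)
```

>>> {"method": "apply_moves", "body": {
  "moves": [
    {"jaw":0,"offset":[56,-8,0],"rot":[0,0,0]},
    {"jaw":0,"offset":[56,-8,0],"rot":[0,0,0]},
    {"jaw":0,"offset":[55,-9,0],"rot":[0,0,0]},
    {"jaw":0,"offset":[0,0,40],"rot":[0,0,0]},
    {"jaw":0,"offset":[0,0,40],"rot":[0,0,0]}
  ]
}}

```text
time_s: 2.52
eef_pos: [0.5151, -0.0588, 0.1145]
eef_rot: [0.001, 0.906, 0.423, 0.001]
wrist_force: [-0.1, -0.3, -0.2]
opening: 0.003
grasp_force: 0.0
```

```bash
python3 - <<'E'
from h import *
p,R=state([.5149,-.0577,.068])
im,d=ctrl.camera('side'); save('s2.png',cv2.resize(im[120:330,180:460],(800,600)))
E
```

```text
t 2.525 pos [ 0.5151 -0.0588  0.1145] x [0.642 0.767 0.001] z [ 0.002 -0.001 -1.   ] F [-0.1  -0.29 -0.22] open 0.002537733489194016
to go tool mm [ 0.7 -0.9 46.5]
```

View pics/s2.png

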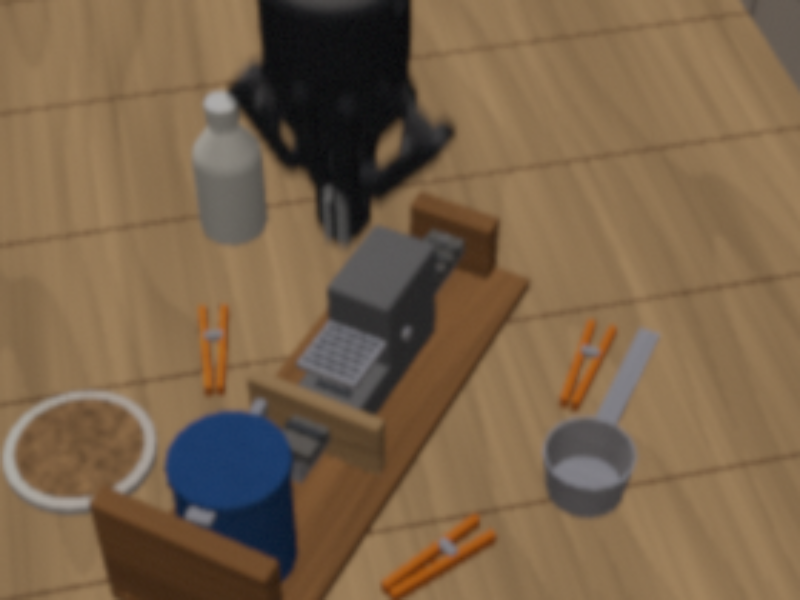

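```bash
python3 - <<'E'
from h import *
p,R=state()
P=ctrl.camera_params('side'); T=np.linalg.inv(P['cam_to_world']); K=np.array(P['K'])
for w in [p,[.511,-.0623,.064],[.5237,-.047,.092],[.51,-.06,.01]]:
    c=T[:3,:3]@np.array(w)+T[:3,3]; uv=(K@c)[:2]/c[2]; print(uv.round(1),((uv-[180,120])*[800/280,600/210]).round(0),c[2])
im,d=ctrl.camera('side'); q,u,v=world('side',d,d>0)
m=(q[:,2]>.1)&(q[:,2]<.135)&(np.hypot(q[:,0]-.51,q[:,1]+.06)<.1); print(m.sum(),q[m].mean(0),q[m].min(0),q[m].max(0))
E
```

```text
t 2.575 pos [ 0.5108 -0.0579  0.1086] x [ 0.643  0.766 -0.003] z [-0.007  0.002 -1.   ] F [-2.68 -0.13 -4.31] open -0.002673216529795295
[298.7 223.1] [339. 295.] 0.8889409148118108
[300.1 243.3] [343. 352.] 0.9186378197822558
[305.2 224.4] [358. 298.] 0.9102804528751438
[300.3 263.1] [344. 409.] 0.9594965696219223<stdin>:7: RuntimeWarning: Mean of empty slice.
  ret = um.true_divide(
Traceback (most recent call last):
ValueError: zero-size array to reduction operation minimum which has no identity
```

The tip shows at (345,240) in the crop, about 50 mm above where its pose projects, (339,295). I'll let the arm settle and check again before descending.

>>> {"method": "apply_moves", "body": {
  "moves": [
    {"jaw":0,"offset":[0,0,0],"rot":[0,0,0]},
    {"jaw":0,"offset":[0,0,0],"rot":[0,0,0]},
    {"jaw":0,"offset":[0,0,0],"rot":[0,0,0]},
    {"jaw":0,"offset":[0,0,0],"rot":[0,0,0]},
    {"jaw":0,"offset":[0,0,0],"rot":[0,0,0]}
  ]
}}

```text
time_s: 3.25
eef_pos: [0.5144, -0.0595, 0.1152]
eef_rot: [0.0, 0.907, 0.422, 0.0]
wrist_force: [0.1, 0.8, -0.1]
opening: 0.001
grasp_force: 0.0
```

```bash
python3 - <<'E'
from h import *
p,R=state([.5149,-.0577,.068])
im,d=ctrl.camera('side'); P=ctrl.camera_params('side'); T=np.linalg.inv(P['cam_to_world']); K=np.array(P['K'])
c=T[:3,:3]@p+T[:3,3]; uv=((K@c)[:2]/c[2]-[180,120])*800/280
z=cv2.resize(im[120:330,180:460],(800,600)).copy(); cv2.drawMarker(z,tuple(int(a) for a in uv),(255,0,0),0,12); save('s3.png',z)
q,u,v=world('side',d,d>0)
m=(q[:,2]>.1)&(np.hypot(q[:,0]-.515,q[:,1]+.058)<.06)
if m.any(): print(m.sum(),np.percentile(q[m],[0,2,50,98],axis=0).round(3))
E
```

```text
t 3.25 pos [ 0.5144 -0.0595  0.1152] x [0.644 0.765 0.   ] z [ 0. -0. -1.] F [ 0.13  0.79 -0.05] open 0.0006928720460498725
to go tool mm [ 1.7 -0.8 47.2]
7737 [[ 0.461 -0.117  0.151]
 [ 0.474 -0.099  0.173]
 [ 0.51  -0.087  0.322]
 [ 0.55  -0.034  0.426]]
```

View pics/s3.png

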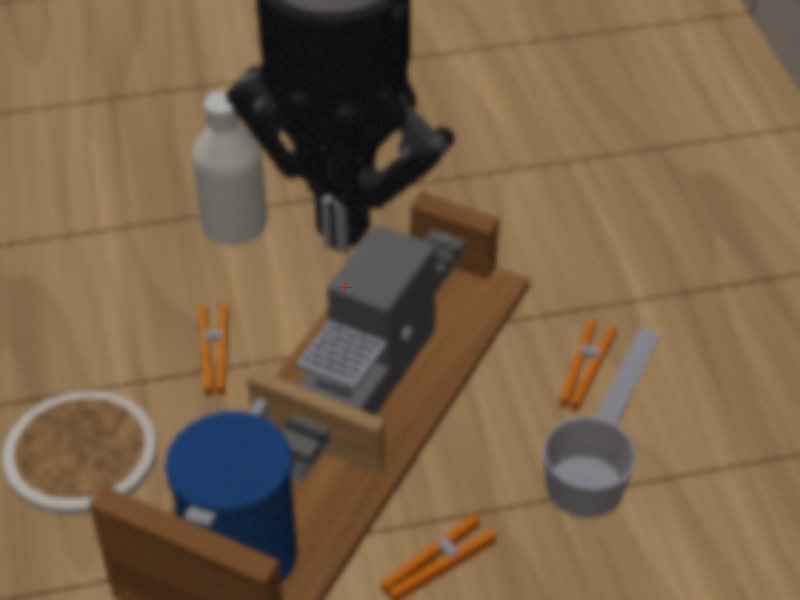

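```bash
python3 - <<'E'
from h import *
p,R=state()
im,d=ctrl.camera('side'); q,u,v=world('side',d,d>0)
for cx,cy in [(335,238),(328,225),(355,225),(345,200),(320,230)]:
    x=180+cx*.35; y=120+cy*.35
    m=(abs(u-x)<2)&(abs(v-y)<2); print((cx,cy),m.sum(),np.median(q[m],0).round(4) if m.any() else '')
P=ctrl.camera_params('wrist'); K=np.array(P['K']); M=np.array(P['mount']); print(M.round(3).tolist(),K[0])
im,d=ctrl.camera('wrist'); save('w3.png',im)
v,u=np.nonzero(d>0); z=d[v,u]
c=np.stack([(u-K[0,2])/K[0,0]*z,(v-K[1,2])/K[1,1]*z,z],1)@M[:3,:3].T+M[:3,3]
m=(np.abs(c[:,0])<.03)&(np.abs(c[:,1])<.04)&(c[:,2]<.03); print(m.sum(), np.percentile(c[m],[0,5,50,95,100],axis=0).round(3) if m.any() else '')
E
```

```text
t 3.3 pos [ 0.5143 -0.0595  0.1151] x [0.644 0.765 0.   ] z [ 0. -0. -1.] F [-0.48  0.86  0.4 ] open 0.0001614950863782491
(335, 238) 16 [ 0.5086 -0.0685  0.1637]
(328, 225) 16 [ 0.5046 -0.0657  0.1714]
(355, 225) 15 [ 0.5188 -0.0713  0.1732]
(345, 200) 12 [ 0.5133 -0.0745  0.1944]
(320, 230) 12 [ 0.502  -0.0583  0.1634]
[[-0.0, -0.965, -0.261, 0.067], [1.0, -0.001, 0.0, 0.001], [-0.0, -0.261, 0.965, -0.179], [0.0, 0.0, 0.0, 1.0]] [383.96400039   0.         316.55542714]
56035 [[-0.011 -0.04  -0.137]
 [-0.005 -0.037 -0.133]
 [ 0.013 -0.001 -0.109]
 [ 0.021  0.037 -0.054]
 [ 0.03   0.04   0.027]]
```

View pics/w3.png

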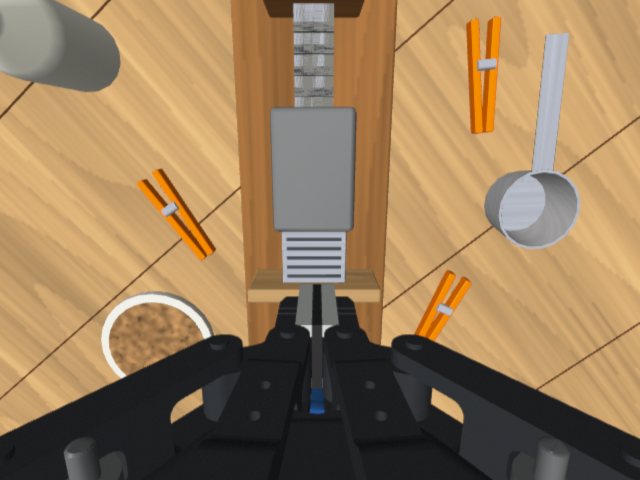

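The wrist view is centred on the bar, with the tips at (317,285), the tab at (314,257) and the rest face at row 232. Both cameras put the real tips well short of the stated TCP, so I'll measure them directly.

```bash
python3 - <<'E'
from h import *
p,R=state()
P=ctrl.camera_params('wrist'); K=np.array(P['K']); M=np.array(P['mount'])
im,d=ctrl.camera('wrist')
for u in (305,329):
  for v in range(276,326,4):
    z=d[v,u]; c=M[:3,:3]@np.array([(u-K[0,2])/K[0,0]*z,(v-K[1,2])/K[1,1]*z,z])+M[:3,3]
    print(u,v,im[v,u],c.round(4),(R@c+p).round(4))
im,d=ctrl.camera('side'); q,u,v=world('side',d,d>0)
t=(q-p)@R; m=(abs(t[:,0])<.03)&(abs(t[:,1])<.03)&(t[:,2]<.01)&(t[:,2]>-.075)
for a in np.arange(-.075,.01,.005):
    k=m&(t[:,2]>=a)&(t[:,2]<a+.005); print(round(a,3),k.sum(), np.percentile(t[k][:,:2],[5,95],axis=0).round(3).tolist() if k.any() else '')
E
```

```text
t 3.4 pos [ 0.5142 -0.0595  0.1149] x [0.644 0.765 0.   ] z [ 0.  0. -1.] F [ 0.21  0.02 -0.66] open 0.00084213629799849
305 276 [79 84 90] [-0.0184 -0.006   0.0499] [ 0.4978 -0.0697  0.065 ]
305 280 [180 185 197] [-0.0215 -0.006   0.0509] [ 0.4958 -0.072   0.064 ]
305 284 [111 107  99] [ 0.0124 -0.0031 -0.0411] [ 0.5198 -0.048   0.156 ]
305 288 [112 114 111] [ 0.0123 -0.003  -0.0449] [ 0.5198 -0.0481  0.1598]
305 292 [112 114 111] [ 0.0122 -0.0029 -0.0485] [ 0.5199 -0.0482  0.1634]
305 296 [112 114 111] [ 0.0126 -0.0028 -0.053 ] [ 0.5202 -0.048   0.168 ]
305 300 [112 114 112] [ 0.0125 -0.0027 -0.0563] [ 0.5202 -0.0482  0.1712]
305 304 [111 113 111] [ 0.0124 -0.0026 -0.0592] [ 0.5202 -0.0483  0.1741]
305 308 [111 114 111] [ 0.0125 -0.0025 -0.0626] [ 0.5204 -0.0483  0.1775]
305 312 [112 114 111] [ 0.0122 -0.0024 -0.065 ] [ 0.5202 -0.0486  0.1799]
305 316 [112 114 111] [ 0.0126 -0.0023 -0.0686] [ 0.5206 -0.0483  0.1835]
305 320 [113 115 112] [ 0.0122 -0.0023 -0.0705] [ 0.5203 -0.0487  0.1855]
305 324 [124 126 124] [ 0.0124 -0.0022 -0.0735] [ 0.5205 -0.0486  0.1884]
329 276 [78 84 90] [
[... 680 characters left out ...]
3 -0.0648] [ 0.5261 -0.0536  0.1797]
329 316 [112 114 112] [ 0.0123  0.0052 -0.068 ] [ 0.5262 -0.0534  0.183 ]
329 320 [112 114 113] [ 0.0124  0.0052 -0.0709] [ 0.5261 -0.0533  0.1858]
329 324 [124 126 124] [ 0.0122  0.0051 -0.0733] [ 0.526  -0.0534  0.1882]
-0.075 32 [[-0.011, -0.007], [-0.006, 0.013]]
-0.07 38 [[-0.012, -0.011], [-0.005, 0.012]]
-0.065 46 [[-0.012, -0.011], [0.003, 0.013]]
-0.06 42 [[-0.012, -0.013], [0.003, 0.013]]
-0.055 44 [[-0.011, -0.013], [0.004, 0.013]]
-0.05 46 [[-0.012, -0.012], [0.003, 0.013]]
-0.045 26 [[-0.011, -0.012], [-0.006, 0.009]]
-0.04 10 [[-0.011, -0.006], [-0.005, 0.006]]
-0.035 0 
-0.03 0 
-0.025 0 
-0.02 0 
-0.015 0 
-0.01 0 
-0.005 0 
0.0 0 
0.005 0
```

```bash
python3 - <<'E'
from h import *
p,R=state()
P=ctrl.camera_params('wrist'); K=np.array(P['K']); M=np.array(P['mount'])
im,d=ctrl.camera('wrist'); v,u=np.nonzero(d>0); z=d[v,u]
c=np.stack([(u-K[0,2])/K[0,0]*z,(v-K[1,2])/K[1,1]*z,z],1)@M[:3,:3].T+M[:3,3]
g=c[c[:,2]<-.03]
for a in np.arange(-.12,-.035,.006):
    k=g[(g[:,2]>=a)&(g[:,2]<a+.006)]
    n=k[abs(k[:,1])<.024]
    print(round(a,3),len(k),'all y',np.percentile(k[:,1],[1,99]).round(3),'x',np.percentile(k[:,0],[1,99]).round(3),'near x',np.percentile(n[:,0],[99]).round(3) if len(n) else '')
E
```

```text
t 3.5 pos [ 0.5142 -0.0594  0.1149] x [ 0.644  0.765 -0.   ] z [-0.  0. -1.] F [-0.61 -0.45  0.17] open 0.0036698836604910343
-0.12 10986 all y [-0.056  0.058] x [0.005 0.019] near x [0.019]
-0.114 11061 all y [-0.051  0.053] x [-0.004  0.019] near x [0.019]
-0.108 6963 all y [-0.046  0.049] x [-0.005  0.019] near x [0.019]
-0.102 4024 all y [-0.042  0.045] x [-0.007  0.018] near x [0.018]
-0.096 6708 all y [-0.037  0.039] x [-0.007  0.014] near x [0.014]
-0.09 3487 all y [-0.033  0.036] x [-0.007  0.015] near x [0.015]
-0.084 1980 all y [-0.028  0.03 ] x [-0.007  0.015] near x [0.015]
-0.078 1040 all y [-0.011  0.014] x [-0.009  0.014] near x [0.014]
-0.072 386 all y [-0.012  0.013] x [0.008 0.013] near x [0.013]
-0.066 617 all y [-0.012  0.015] x [0.008 0.013] near x [0.013]
-0.06 557 all y [-0.012  0.015] x [0.008 0.013] near x [0.013]
-0.054 509 all y [-0.012  0.015] x [0.008 0.013] near x [0.013]
-0.048 383 all y [-0.011  0.014] x [0.008 0.013] near x [0.013]
-0.042 54 all y [-0.005  0.007] x [0.012 0.013] near x [0.013]Traceback (most recent call last):
  File "<stdin>", line 10, in <module>
    return _quantile_unchecked(
        a, q, axis, out, overwrite_input, method, keepdims, weights)
    return _ureduce(a,
                    func=_quantile_ureduce_func,
    ...<5 lines>...
                    overwrite_input=overwrite_input,
                    method=method)
    r = func(a, **kwargs)
    result = _quantile(arr,
                       quantiles=q,
    ...<2 lines>...
                       out=out,
                       weights=wgt)
    slices_having_nans = np.isnan(arr[-1, ...])
                                  ~~~^^^^^^^^^
IndexError: index -1 is out of bounds for axis 0 with size 0
```

The shut tips really end 39 mm behind the stated TCP, are about 25 mm deep along the bar, and the finger holders stay above the housing top. I'll tilt by 10° so the tip lies flush with the pressed tab, then come down in stages.

>>> {"method": "apply_moves", "body": {
  "moves": [
    {"jaw":0,"offset":[0,0,0],"rot":[0,10,0]},
    {"jaw":0,"offset":[0,0,10],"rot":[0,0,0]},
    {"jaw":0,"offset":[0,0.5,15],"rot":[0,0,0]},
    {"jaw":0,"offset":[0.5,0,15],"rot":[0,0,0]},
    {"jaw":0,"offset":[0,0,0],"rot":[0,0,0]}
  ]
}}

```text
time_s: 4.18
eef_pos: [0.5184, -0.0525, 0.0736]
eef_rot: [-0.038, 0.903, 0.421, 0.078]
wrist_force: [0.9, 0.0, 0.9]
opening: -0.0
grasp_force: 0.0
```

```bash
cat >> h.py <<'E'
PAD=np.array([.511,-.0623]); B=np.array([np.cos(np.radians(49.9)),np.sin(np.radians(49.9))])
def tip():
    p,R=state(); 
    for n,x in (('front',.012),('rear',-.012)):
        c=R@np.array([x,0,-.039])+p; d=c[:2]-PAD; print(n,'along-from-pad mm',(d@B*1e3).round(1),'lat',((d[0]*B[1]-d[1]*B[0])*1e3).round(1),'z',(c[2]*1e3).round(1))
    return p,R
E
python3 - <<'E'
from h import *
tip()
E
```

```text
t 4.175 pos [ 0.5184 -0.0525  0.0736] x [0.633 0.755 0.172] z [ 0.108  0.134 -0.985] F [0.88 0.   0.87] open -6.999784107532924e-05
front along-from-pad mm 17.3 lat -0.5 z 114.0
rear along-from-pad mm -6.3 lat -0.5 z 109.9
```

>>> {"method": "apply_moves", "body": {
  "moves": [
    {"jaw":0,"offset":[-2.5,0,14],"rot":[0,0,0]},
    {"jaw":0,"offset":[-2.5,0,14],"rot":[0,0,0]},
    {"jaw":0,"offset":[-2.3,0,13],"rot":[0,0,0]},
    {"jaw":0,"offset":[0,0,0],"rot":[0,0,0]},
    {"jaw":0,"offset":[0,0,0],"rot":[0,0,0]}
  ]
}}

```text
time_s: 4.8
eef_pos: [0.5195, -0.0543, 0.034]
eef_rot: [-0.037, 0.903, 0.42, 0.079]
wrist_force: [0.1, 0.4, -0.4]
opening: -0.001
grasp_force: 0.0
```

```bash
python3 - <<'E'
from h import *
tip()
im,d=ctrl.camera('side'); save('s4.png',cv2.resize(im[150:310,200:413],(800,600)))
E
```

```text
t 4.8 pos [ 0.5195 -0.0543  0.034 ] x [0.634 0.754 0.174] z [ 0.112  0.133 -0.985] F [ 0.13  0.36 -0.4 ] open -0.0007896883044900643
front along-from-pad mm 16.7 lat 1.4 z 74.5
rear along-from-pad mm -7.0 lat 1.4 z 70.4
```

View pics/s4.png

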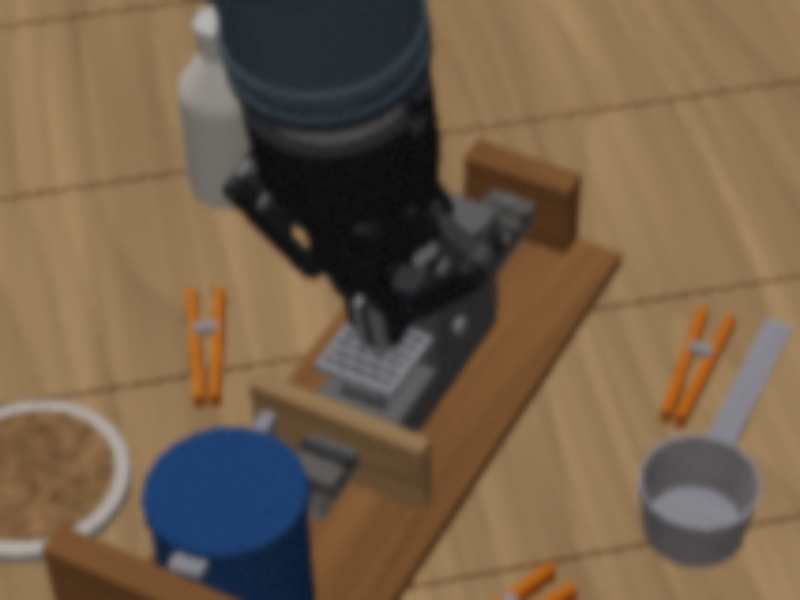

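The tip (375,335) is just above the ribbed tab and in front of the housing face, centred on it. Next I press down gently.

>>> {"method": "apply_moves", "body": {
  "moves": [
    {"jaw":0,"offset":[-0.5,0,3],"rot":[0,0,0]},
    {"jaw":0,"offset":[-0.5,0,3],"rot":[0,0,0]},
    {"jaw":0,"offset":[-0.5,0,3],"rot":[0,0,0]},
    {"jaw":0,"offset":[-0.3,0,2],"rot":[0,0,0]},
    {"jaw":0,"offset":[0,0,0],"rot":[0,0,0]}
  ]
}}

```text
time_s: 5.48
eef_pos: [0.5198, -0.0544, 0.0229]
eef_rot: [-0.036, 0.903, 0.42, 0.079]
wrist_force: [-0.7, -2.8, 3.2]
opening: -0.004
grasp_force: 1.8
```

```bash
python3 -c "
from h import *
tip()"
```

```text
t 5.475 pos [ 0.5198 -0.0544  0.0229] x [0.634 0.754 0.174] z [ 0.112  0.132 -0.985] F [-0.72 -2.76  3.25] open -0.0039847251527247935
front along-from-pad mm 16.8 lat 1.6 z 63.4
rear along-from-pad mm -6.8 lat 1.6 z 59.2
```

>>> {"method": "apply_moves", "body": {
  "moves": [
    {"jaw":0,"offset":[-0.2,0,1],"rot":[0,0,0]},
    {"jaw":0,"offset":[-0.2,0,1],"rot":[0,0,0]},
    {"jaw":0,"offset":[-0.2,0,1],"rot":[0,0,0]},
    {"jaw":0,"offset":[0,0,0],"rot":[0,0,0]},
    {"jaw":0,"offset":[0,0,0],"rot":[0,0,0]}
  ]
}}

```text
time_s: 6.1
eef_pos: [0.5201, -0.0541, 0.0206]
eef_rot: [-0.037, 0.903, 0.42, 0.08]
wrist_force: [-1.4, -0.4, 8.4]
opening: 0.004
grasp_force: 4.6
```

```bash
python3 -c "
from h import *
tip()"
```

```text
t 6.1 pos [ 0.5201 -0.0541  0.0206] x [0.634 0.754 0.175] z [ 0.113  0.133 -0.985] F [-1.39 -0.42  8.39] open 0.003652790535995919
front along-from-pad mm 17.2 lat 1.7 z 61.1
rear along-from-pad mm -6.5 lat 1.7 z 56.9
```

>>> {"method": "apply_moves", "body": {
  "moves": [
    {"jaw":0,"offset":[-0.1,0,0.8],"rot":[0,0,0]},
    {"jaw":0,"offset":[0,0,0],"rot":[0,0,0]},
    {"jaw":0,"offset":[3,0,0.5],"rot":[0,0,0]},
    {"jaw":0,"offset":[3,0,0.5],"rot":[0,0,0]},
    {"jaw":0,"offset":[3,0,0.5],"rot":[0,0,0]}
  ]
}}

```text
time_s: 6.72
eef_pos: [0.5263, -0.0468, 0.0204]
eef_rot: [-0.037, 0.903, 0.421, 0.08]
wrist_force: [-3.7, -0.1, 14.2]
opening: 0.004
grasp_force: 7.1
```

```bash
python3 -c "
from h import *
tip()"
```

```text
t 6.725 pos [ 0.5263 -0.0468  0.0204] x [0.634 0.754 0.175] z [ 0.114  0.133 -0.985] F [-3.69 -0.11 14.2 ] open 0.003915397093518168
front along-from-pad mm 26.7 lat 1.7 z 60.9
rear along-from-pad mm 3.1 lat 1.8 z 56.7
```

>>> {"method": "apply_moves", "body": {
  "moves": [
    {"jaw":0,"offset":[5,0,0.8],"rot":[0,0,0]},
    {"jaw":0,"offset":[6,0,1],"rot":[0,0,0]},
    {"jaw":0,"offset":[6,0,1],"rot":[0,0,0]},
    {"jaw":0,"offset":[6,0,1],"rot":[0,0,0]},
    {"jaw":0,"offset":[6,0,1],"rot":[0,0,0]}
  ]
}}

```text
time_s: 7.35
eef_pos: [0.5452, -0.0243, 0.0205]
eef_rot: [-0.037, 0.903, 0.421, 0.08]
wrist_force: [-1.1, -0.1, 11.0]
opening: -0.004
grasp_force: 5.8
```

```bash
python3 - <<'E'
from h import *
tip()
im,d=ctrl.camera('side'); save('s5.png',cv2.resize(im[150:310,200:413],(800,600)))
E
```

```text
t 7.35 pos [ 0.5452 -0.0243  0.0205] x [0.634 0.754 0.175] z [ 0.113  0.133 -0.985] F [-1.14 -0.12 11.03] open -0.003793358501574151
front along-from-pad mm 56.1 lat 1.7 z 61.0
rear along-from-pad mm 32.5 lat 1.7 z 56.8
```

View pics/s5.png

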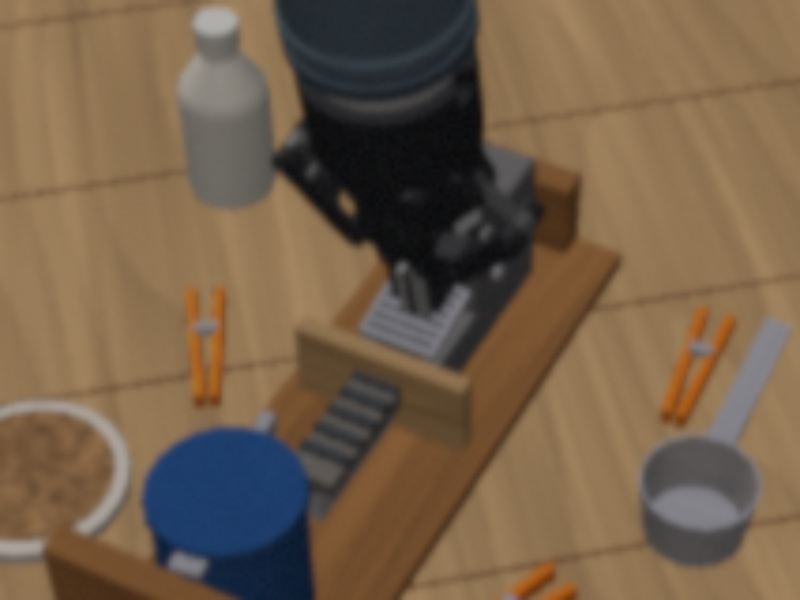

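The jaw has followed: its face plate now stands at (385,380) and the tab is pressed. I'll keep pushing and slow down near the block.

>>> {"method": "apply_moves", "body": {
  "moves": [
    {"jaw":0,"offset":[5,0,0.8],"rot":[0,0,0]},
    {"jaw":0,"offset":[5,0,0.9],"rot":[0,0,0]},
    {"jaw":0,"offset":[4,0,0.7],"rot":[0,0,0]},
    {"jaw":0,"offset":[3,0,0.5],"rot":[0,0,0]},
    {"jaw":0,"offset":[2,0,0.3],"rot":[0,0,0]}
  ]
}}

```text
time_s: 8.02
eef_pos: [0.5575, -0.0096, 0.0205]
eef_rot: [-0.037, 0.903, 0.421, 0.08]
wrist_force: [-1.9, -0.8, 10.3]
opening: 0.002
grasp_force: 5.2
```

```bash
python3 -c "
from h import *
tip()"
```

```text
t 8.025 pos [ 0.5575 -0.0096  0.0205] x [0.634 0.754 0.175] z [ 0.113  0.133 -0.985] F [-1.93 -0.84 10.29] open 0.001865138086188902
front along-from-pad mm 75.3 lat 1.6 z 61.0
rear along-from-pad mm 51.6 lat 1.6 z 56.8
```

>>> {"method": "apply_moves", "body": {
  "moves": [
    {"jaw":0,"offset":[1.5,0,0.3],"rot":[0,0,0]},
    {"jaw":0,"offset":[1.5,0,0.3],"rot":[0,0,0]},
    {"jaw":0,"offset":[1,0,0.2],"rot":[0,0,0]},
    {"jaw":0,"offset":[1,0,0.1],"rot":[0,0,0]},
    {"jaw":0,"offset":[0,0,0],"rot":[0,0,0]}
  ]
}}

```text
time_s: 8.65
eef_pos: [0.5585, -0.0085, 0.0203]
eef_rot: [-0.036, 0.903, 0.421, 0.077]
wrist_force: [-15.6, -14.3, 19.8]
opening: -0.003
grasp_force: 11.9
```

```bash
python3 -c "
from h import *
tip()"
```

```text
t 8.65 pos [ 0.5585 -0.0085  0.0203] x [0.633 0.755 0.169] z [ 0.109  0.129 -0.986] F [-15.61 -14.32  19.8 ] open -0.0026253924527469305
front along-from-pad mm 76.9 lat 1.7 z 60.8
rear along-from-pad mm 53.3 lat 1.7 z 56.7
```

Resistance rose to about 21 N along the bar, so the jaw is against the end block. I'll lift straight up to release the tab.

>>> {"method": "apply_moves", "body": {
  "moves": [
    {"jaw":0,"offset":[0,0,-3],"rot":[0,0,0]},
    {"jaw":0,"offset":[0,0,-5],"rot":[0,0,0]},
    {"jaw":0,"offset":[1,0,-8],"rot":[0,0,0]},
    {"jaw":0,"offset":[3,0,-20],"rot":[0,0,0]},
    {"jaw":0,"offset":[5,0,-30],"rot":[0,0,0]}
  ]
}}

```text
time_s: 9.28
eef_pos: [0.5565, -0.0069, 0.0853]
eef_rot: [-0.038, 0.903, 0.421, 0.078]
wrist_force: [1.0, 0.1, -0.1]
opening: -0.002
grasp_force: 0.0
```

>>> {"method": "apply_moves", "body": {
  "moves": [
    {"jaw":0,"offset":[0,0,-50],"rot":[0,0,0]},
    {"jaw":0,"offset":[-50,0,-30],"rot":[0,0,0]},
    {"jaw":0,"offset":[-60,0,0],"rot":[0,0,0]},
    {"jaw":0,"offset":[-60,0,0],"rot":[0,0,0]},
    {"jaw":0,"offset":[-60,0,0],"rot":[0,0,0]}
  ]
}}

```text
time_s: 9.9
eef_pos: [0.4021, -0.1922, 0.1247]
eef_rot: [-0.037, 0.903, 0.421, 0.079]
wrist_force: [0.8, -0.7, -1.2]
opening: 0.003
grasp_force: 0.0
```

```bash
python3 - <<'E'
from h import *
state()
im,d=ctrl.camera('top'); save('t6.png',cv2.resize(im[130:370,170:490],(800,600)))
p,u,v=world('top',d,d>0)
def cen(n,lo,hi,c,r):
    m=(p[:,2]>lo)&(p[:,2]<hi)&(np.hypot(p[:,0]-c[0],p[:,1]-c[1])<r); q=p[m][:,:2].astype(np.float32)
    if len(q)>20: print(n,len(q),p[m].mean(0).round(4),cv2.minAreaRect(q), 'along',(((p[m][:,:2]-PAD)@B).min()*1e3).round(1),(((p[m][:,:2]-PAD)@B).max()*1e3).round(1))
cen('housing',.084,.1,(.583,.024),.06)
cen('tin',.093,.105,(.434,-.154),.045)
cen('tab',.05,.069,(.549,-.017),.03)
cen('block',.048,.062,(.61,.055),.04)
E
```

```text
t 9.9 pos [ 0.4021 -0.1922  0.1247] x [0.633 0.754 0.174] z [ 0.112  0.134 -0.985] F [ 0.76 -0.73 -1.2 ] open 0.0025420975715935916
housing 1196 [0.5834 0.0241 0.0918] ((0.5838442444801331, 0.024694180116057396), (0.06548979133367538, 0.04400113224983215), 49.89543914794922) along 80.7 146.2
tin 1674 [ 0.4323 -0.1547  0.098 ] ((0.43080297112464905, -0.15523084998130798), (0.07069157809019089, 0.06828729808330536), 10.82661247253418) along -163.5 -76.8
tab 669 [ 0.5492 -0.0165  0.0642] ((0.5464634299278259, -0.019797980785369873), (0.0521349161863327, 0.039980433881282806), 50.08359909057617) along 29.3 81.5
block 267 [0.6116 0.0576 0.0547] ((0.6102446913719177, 0.056116294115781784), (0.01758619025349617, 0.059873443096876144), 49.609397888183594) along 145.6 163.4
```

View pics/t6.png

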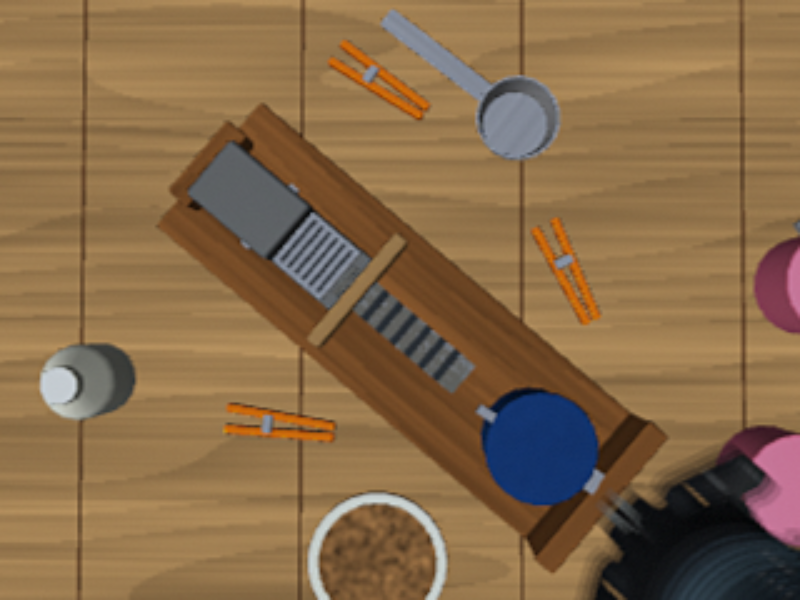

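The housing's far end (146 mm) meets the block's face (145.6 mm), the tab is back up at 64 mm, and the tin hasn't moved. I'll rise a little, settle and hand in.

>>> {"method": "apply_moves", "body": {
  "moves": [
    {"jaw":0,"offset":[0,0,-30],"rot":[0,0,0]},
    {"jaw":0,"offset":[0,0,0],"rot":[0,0,0]},
    {"jaw":0,"offset":[0,0,0],"rot":[0,0,0]},
    {"jaw":0,"offset":[0,0,0],"rot":[0,0,0]},
    {"jaw":0,"offset":[0,0,0],"rot":[0,0,0]}
  ]
}}

```text
time_s: 10.58
eef_pos: [0.4, -0.1951, 0.1537]
eef_rot: [-0.038, 0.903, 0.421, 0.079]
wrist_force: [0.5, -0.6, 0.5]
opening: -0.001
grasp_force: 0.0
```

```bash
python3 -c "
from h import *
state(); print(ctrl.hand_in())"
```

```text
t 10.575 pos [ 0.4    -0.1951  0.1537] x [0.633 0.754 0.174] z [ 0.111  0.134 -0.985] F [ 0.49 -0.57  0.5 ] open -0.001475762027030899
the job is handed in; nothing more can be done
None
```

I handed the job in at 10.6 s (no verdict came back): the last top view shows the jaw home on the end block, the tab back up at 64 mm, the tin where it was and the arm clear; I saw no other item moved but didn't measure them.

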